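# Roll the thumbwheel to close the clamp jaw to the red gauge mark

## Robot

A 7-joint arm with a two-finger parallel gripper is mounted at the origin on the work surface. World frame = base frame: x ahead of the robot, y to its left, z up, the work surface at z = 0. Lengths are in mm, angles in rad, forces in N, time in s.
With the tool pointing down it reaches from about 400 to 850 mm from the base axis. Payload 4.4 kg.
Tool frame: the origin (TCP) lies on the centre line of the jaws, within the pads' length; the fingertips stand 11 mm ahead of it and the grasp point (between the pads) lies 8 mm behind it (finger_overhang is the distance from the TCP to the fingertips, in mm); x points along the fingers, y is the direction in which the jaws open and shut, and the axes are right-handed (so a half turn about x gives the same grasp; the last joint's range is limited). The gripper opens to 94 mm and grips with 3 to 60 N. Pads are 16 mm wide; open, the fingers measure 119 mm over their backs; the gripper's body (75 mm by 177 mm) begins 78 mm behind the grasp point.
Start: joints at [1.043, 0.628, 0.038, 1.517, -0.027, 0.996, -0.02], TCP at [289.643, -581.915, 216.478] pointing down, gripper open.
Joint ranges: [-3.06, 3.06], [-0.37, 2.12], [-1.25, 1.32], [0.18, 2.47], [-1.1, 4.24], [0.23, 1.98], [-2.94, 2.94]. Speed limits (rad/s): [2.57, 2.57, 3.14, 3.14, 3.14, 3.14, 3.14].

## Interface

Orientations are given as a unit quaternion [w, x, y, z].
In Python, from workcell import sense, get_image, calibration, finish_job, finger_overhang gives the robot as it stands.
- The arm moves only by the tool move_arm, never from a script. Its argument "commands" is a list of rows, each a list of 3 entries, a list of its own where there are three numbers: the turn, a rotation vector about the world's x, y, z in degrees, then the shift along the world's x, y, z in mm, then the closure, from 0 (fully open) to 1 (shut). In form: [[[rx, ry, rz], [dx, dy, dz], grip], ...]. A call has 1 to 5 rows; each row is the pose to reach, as a shift and turn from the pose commanded when the call began; what a row does not reach only later rows make up. A row lasts 1/10 s, in which the tool goes at most 50 mm and 8.59 degrees, less where a joint would pass 70% of its speed; a pose out of reach is approached as far as the arm can. A call with a gripper value outside its range is refused whole. The fingers move at their own pace and stop on an object; "newtons" is the grip in N (left out, the last holds). Time passes only in rows, so rows that repeat a pose let the fingers close. It gives the time, the measured TCP pose, the force and the opening at its end, in the units of the state.
- sense(): the state, without advancing time (a new reading comes with each control period).
- get_image(name): name is "side" or "top" or "wrist"; returns the picture (480x640x3 uint8, red, green, blue); there is no depth.
- calibration(name): a dict with "intrinsics" (3x3 intrinsics, pixels), "T" (4x4, takes a point from camera to world coordinates). Camera axes: x right, y down, z forward; pixel columns grow to the right and rows downward; lengths in mm; the calibration is good to about 2 mm. A picture is of the moment at which its call begins: read the wrist's pose just before it. calibration takes no time and is no camera call; for the wrist camera it gives the pose at the moment of the call.
- finish_job(): hands the job in, once; it reports no verdict.
The state is a dict: "time_s": time; "joints": joint angles; "qvel": joint speeds; "joint_torque": joint torques, N m; "tcp_pos": TCP position; "orientation": TCP orientation; "wrist_force": force on the tool from outside, world axes, zero at the start; "ft_torque": the same for the moment, N m; "opening": finger opening in mm.
Only numpy, scipy, OpenCV 4.12 (cv2) and the standard library are available. Lean on these libraries where they do the work, as an engineer would, in place of code of your own. Each camera call takes 0.05 s, during which the arm holds its last target.

## Task

With the fingertips on top of the knurled wheel of the satellite clamping fixture, roll the wheel until the blue jaw has closed its gap so far that the jaw's white pointer line stands level with the red gauge mark, then take the hand clear. Move the jaw by its wheel only, do not touch it directly or pinch the wheel, and leave the satellite module and all loose things where they are.

Things in the scene. Friction and masses are not known exactly. Their poses are not given: they have to be found in the camera images.
- fixture: Aluminium clamping fixture fixed to the table, plate 170 x 420 x 12 mm (x -85..85, y -75..345). Origin on the table (z = 0) straight below the wheel's centre. Its y axis runs along the plate from the wheel to the jaw and on to the module: the jaw closes towards +y. Black guards and cheeks round the wheel reach 76 mm above the table, within 27 mm (x) and 48 mm (y) of the wheel's centre
- wheel_top (a point): Highest point of the knurled wheel's rim, 98 mm above the table when not pressed. It does not turn. The grey carriage with wheel and jaw is sprung: it gives up to 6 mm straight down (about 3 N to begin, 6 N at 4 mm, stop at 6 mm), so fingertips pressed 3 to 5 mm in roll it by friction. Rolling the top towards the fixture's +y closes the jaw, towards -y opens it: 34 mm of rim moves the jaw 10 mm
- wheel_axle (a point): Centre of the knurled wheel: dark grey, diameter 68 mm, 26 mm wide, three white ridges, standing upright with its axle along the fixture's x axis, 64 mm above the table. It turns stiffly (about 1.2 N at the rim) and stays where it is left
- jaw: Blue sliding jaw 84 x 30 x 44 mm (x, y, z of the fixture), rubber front face 15 mm beyond its origin towards +y. Slides along the fixture's y on the sprung carriage; driven by the wheel. Starts with the gap wide open. Origin under it, 30 mm above the table, axes as the fixture's
- pointer (a point): Tip of the jaw's pointer: a black finger with a white line across the plate (along fixture x), at the jaw's +x end, 37 mm above the table. It moves with the jaw
- mark (a point): Middle of the pointer-side end of the red gauge mark's top: a red tab 22 x 6 x 23 mm (6 along the fixture's y) on the white scale strip beside the pointer's path, 37 mm above the table. Axes as the fixture's. The pointer is level with it when both have the same fixture y; it starts 15 to 53 mm short (towards -y). When level, 5 to 9 mm of gap remains between jaw and module
- module_center (a point): Centre of the loose black satellite module, a 100 mm cube with dark blue panels and a white cap on top (107 mm high in all), standing on the plate between two guides. 1.1 kg. Not to be moved
- bottle_center (a point): Centre of a loose blue bottle, diameter 64, 135 mm high; bystander
- driver_grip (a point): Middle of the handle of a loose screwdriver with red handle, 170 mm long, lying on the table; bystander
- clamp_center (a point): Centre of a loose black clamp block 22 x 40 x 16 mm lying on the plate; bystander
- tape_center (a point): Centre of a loose amber tape ring, diameter 70, 18 mm high; bystander
- shim_center (a point): Centre of a loose brass shim block 30 x 50 x 12 mm; bystander
- mouse_center (a point): Centre of a loose black computer mouse, 100 x 60 x 32 mm; bystander

How it is judged:
By the outcome, as a careful person would: the job done as asked, in the order asked, and still so for the second after the job is handed in, with the robot touching nothing.
It also fails if it takes over 45 s, if anything falls off the work surface, if the arm or the gripper's body presses on something with over 40 N, if the wrist force passes 120 N, or if a joint passes its speed limit or range.

## Working session

There is one attempt and no reset: what is moved stays moved. The work goes in short steps, Python scripts to look and compute and a tool call to move; the robot and the scene stay as the last step left them, time stands still between calls to the robot, and variables do not carry over. Pictures are saved under pics/ and viewed, and the job is handed in when it is done.

Besides the shell and the picture viewer there is one more tool, called after "Call:" as name([rows], argument=value, ...), one row to a line, values as JSON. move_arm: Moves the arm, as the interface text tells. Its arguments: {"type":"object","properties":{"commands":{"type":"array"},"newtons":{"type":"number"}},"required":["commands"]}

```bash
mkdir -p pics
python3 - <<'E'
from workcell import *
import cv2
s=sense(); print({k:s[k] for k in('time_s','tcp_pos','orientation','wrist_force','opening')}, finger_overhang)
for n in('side','top','wrist'):
    c=calibration(n); print(n,c)
    cv2.imwrite(f'pics/{n}0.png',get_image(n)[:,:,::-1])
E
```

```text
{'time_s': 0.0, 'tcp_pos': array([ 289.38517051, -581.31383437,  215.58803053]), 'orientation': array([-0.16120436, -0.68819904, -0.16246505,  0.68847683]), 'wrist_force': array([0.20060995, 0.02936009, 1.06291407]), 'opening': 94.03143066660316} 11.0
side {'intrinsics': array([[447.37934446,   0.        , 321.30566862],
       [  0.        , 447.37934446, 241.61746685],
       [  0.        ,   0.        ,   1.        ]]), 'T': array([[ 8.30247431e-01, -4.25737875e-01,  3.59772798e-01,
         2.85290929e+02],
       [-5.57394839e-01, -6.34656257e-01,  5.35277899e-01,
        -3.44379281e+02],
       [ 4.43982067e-04, -6.44948601e-01, -7.64225821e-01,
         7.20612289e+02],
       [ 0.00000000e+00,  0.00000000e+00,  0.00000000e+00,
         1.00000000e+00]])}
top {'intrinsics': array([[443.47065197,   0.        , 322.82981683],
       [  0.        , 443.47065197, 239.88592622],
       [  0.        ,   0.        ,   1.        ]]), 'T': array([[-1.17048077e-02, -9.81893858e-01,  1.89069956e-01,
         3.95151914e+02],
       [-9.99783749e-01,  1.47422925e-02,  1.46670046e-02,
         7.89213893e+01],
       [-1.71887663e-02, -1.88857395e-01, -9.81854078e-01,
         1.07790389e+03],
       [ 0.00000000e+00,  0.00000000e+00,  0.00000000e+00,
         1.00000000e+00]])}
wrist {'intrinsics': array([[361.05331016,   0.        , 319.4904642 ],
       [  0.        , 361.05331016, 242.62631239],
       [  0.        ,   0.        ,   1.        ]]), 'T': array([[ 4.46608372e-01, -8.58220452e-01, -2.52979483e-01,
         3.64280699e+02],
       [-8.94727686e-01, -4.28960431e-01, -1.24319410e-01,
        -5.44338997e+02],
       [-1.82472775e-03,  2.81869837e-01, -9.59450919e-01,
         3.84773897e+02],
       [ 0.00000000e+00,  0.00000000e+00,  0.00000000e+00,
         1.00000000e+00]])}
```

View pics/side0.png

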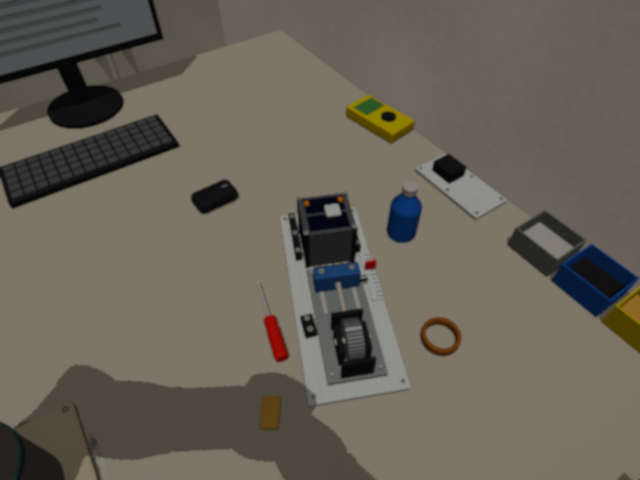

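View pics/top0.png

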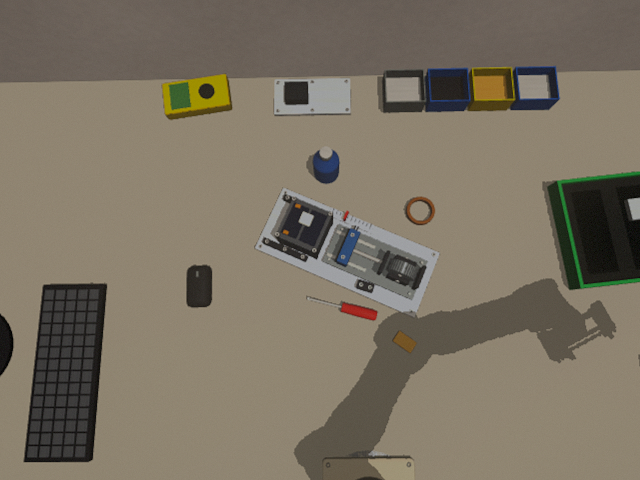

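View pics/wrist0.png

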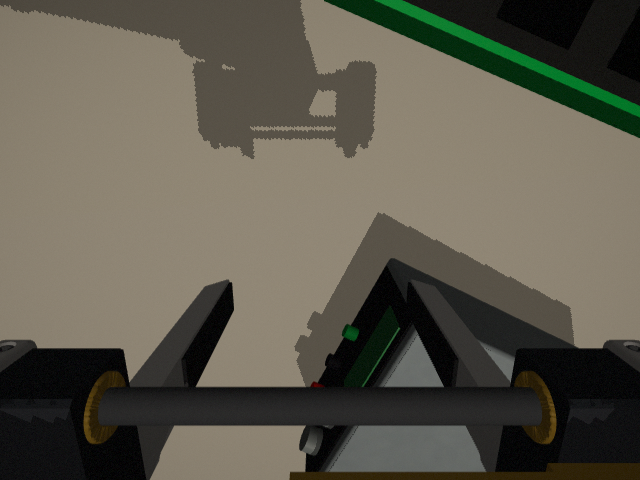

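The side view shows the fixture running from the wheel at about (352,340) to the module at (325,230), with the red mark at (370,265). In the top view the wheel is at (403,268), the jaw at (348,247) and the mark at (346,216). I'll zoom in next.

Run:
```python
import cv2
a=cv2.imread('pics/top0.png')[180:320,245:445]; cv2.imwrite('pics/topz.png',cv2.resize(a,None,fx=4,fy=4,interpolation=cv2.INTER_CUBIC))
a=cv2.imread('pics/side0.png')[190:400,270:420]; cv2.imwrite('pics/sidez.png',cv2.convertScaleAbs(cv2.resize(a,None,fx=2.8,fy=2.8,interpolation=cv2.INTER_CUBIC),alpha=1.3))
```

```text
(no output)
```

View pics/topz.png

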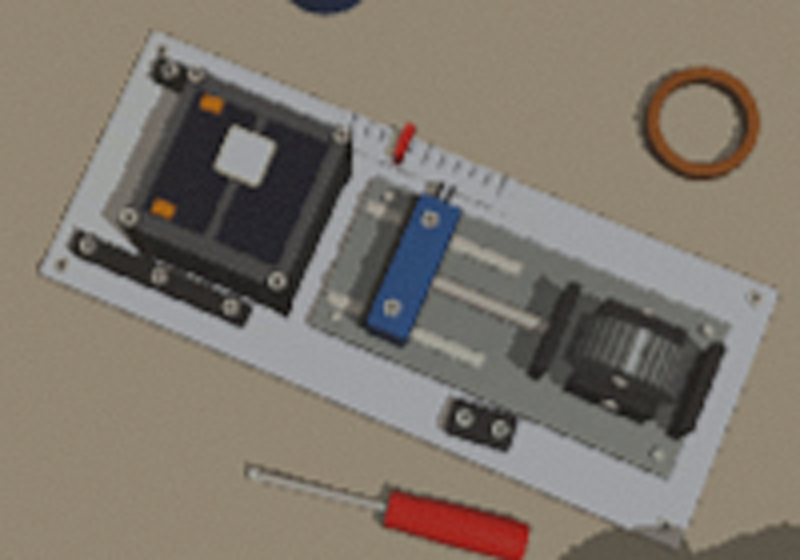

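View pics/sidez.png

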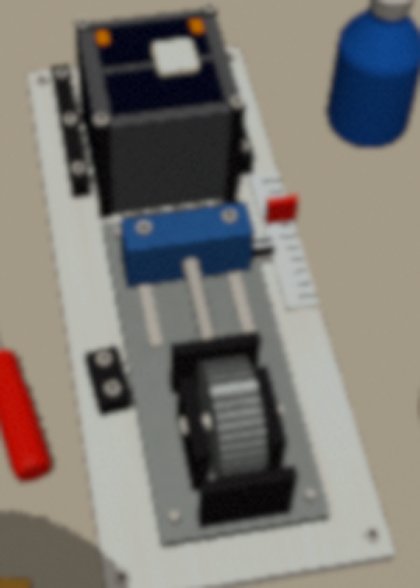

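```bash
cat > h.py <<'E'
import numpy as np, cv2
from workcell import *
def ray(n,uv,z,c=None):
    c=c or calibration(n); K,T=np.array(c['intrinsics']),np.array(c['T'])
    uv=np.atleast_2d(uv).astype(float)
    d=np.c_[uv,np.ones(len(uv))]@np.linalg.inv(K).T@T[:3,:3].T
    o=T[:3,3]; return o+d*((z-o[2])/d[:,2])[:,None]
def proj(n,P,c=None):
    c=c or calibration(n); K,T=np.array(c['intrinsics']),np.array(c['T'])
    q=(np.atleast_2d(P)-T[:3,3])@T[:3,:3]; q=q@K.T; return q[:,:2]/q[:,2:]
def fit(F,W):  # 2D rigid
    F,W=np.array(F,float),np.array(W,float)[:,:2]; f=F-F.mean(0); w=W-W.mean(0)
    th=np.arctan2((f[:,0]*w[:,1]-f[:,1]*w[:,0]).sum(),(f*w).sum())
    R=np.array([[np.cos(th),-np.sin(th)],[np.sin(th),np.cos(th)]]); t=W.mean(0)-R@F.mean(0)
    return th,R,t,np.linalg.norm(F@R.T+t-W,axis=1)
E
python3 - <<'E'
from h import *
tz=lambda p:(np.array(p)+.5)/4-.5+[245,180]
sz=lambda p:(np.array(p)+.5)/2.8-.5+[270,190]
ct=[(155,30),(777,292),(40,270)]; Ft=[(85,345),(85,-75),(-85,345)]
W=ray('top',tz(ct),12); print(W, np.linalg.norm(W[0]-W[1]),np.linalg.norm(W[0]-W[2]))
r1=fit(Ft,W);print('top',np.degrees(r1[0]),r1[2],r1[3])
cs=[(236,48),(393,555),(110,590),(28,75)]; Fs=[(85,345),(85,-75),(-85,-75),(-85,345)]
W2=ray('side',sz(cs),12); r2=fit(Fs,W2);print('side',np.degrees(r2[0]),r2[2],r2[3])
th,R,t,_=fit(Ft+Fs,np.r_[W,W2]);print(np.degrees(th),t)
f=lambda w:(w[:,:2]-t)@R
print('mark top', f(ray('top',tz([(400,157),(410,125)]),37)), 'ptr',f(ray('top',tz([(440,190),(450,190)]),37)))
print('side mark', f(ray('side',sz([(268,207),(297,200)]),37)), 'ptr',f(ray('side',sz([(270,245)]),37)))
print('wheel', R@[0,0]+t, proj('top',[[*t,98]]), proj('side',[[*t,98]]))
E
```

```text
[[ 736.70411855  192.27372995   12.        ]
 [ 564.74757498 -186.0323868    12.        ]
 [ 584.87607155  261.95058856   12.        ]] 415.5533309358446 167.0527475936995
top -24.54092496519656 [517.85674929 -85.31592582] [2.0021804  2.90327231 2.14514025]
side -24.123306001831878 [520.33621859 -83.56142004] [3.74551397 2.00266443 7.6627349  4.19928394]
-24.308060157780837 [519.35143643 -84.40390249]
mark top [[ 64.00511789 166.87370155]
 [ 84.69492593 169.13186015]] ptr [[ 54.81018358 136.86736457]
 [ 57.19278328 131.36632989]]
side mark [[ 64.18776367 167.05186452]
 [ 85.27442172 169.64796826]] ptr [[ 58.19427641 135.65968301]]
wheel [519.35143643 -84.40390249] [[403.42214966 267.26589503]] [[352.75012265 329.2202686 ]]
```

Run:
```python
from h import *
from scipy.spatial.transform import Rotation as Ro
s=sense(); q=s['orientation']; M=Ro.from_quat([*q[1:],q[0]]).as_matrix(); print(M.round(4)); print(np.degrees(np.arctan2(M[1,1],M[0,1])),np.degrees(np.arctan2(M[1,2],M[0,2])))
```

```text
[[-7.000e-04  4.456e-01 -8.952e-01]
 [ 1.300e-03 -8.952e-01 -4.456e-01]
 [-1.000e+00 -1.400e-03  0.000e+00]]
-63.539495057972175 -153.5394932549729
```

Call:
move_arm([
  [[0,0,8],[18,40,10],1],
  [[0,0,16],[36,80,20],1],
  [[0,0,24],[54,120,30],1],
  [[0,0,32],[72,160,30],1],
  [[0,0,39.1],[92,200,30],1],
], newtons=20)

```text
time_s: 0.65
tcp_pos: [381.9, -380.4, 246.8]
orientation: [-0.384, -0.594, -0.384, 0.594]
wrist_force: [1.0, -0.4, -0.1]
opening: 57.5
```

Call:
move_arm([
  [[0,0,0],[18,40,0],1],
  [[0,0,0],[36,80,0],1],
  [[0,0,0],[54,120,0],1],
  [[0,0,0],[72,160,-10],1],
  [[0,0,0],[92,200,-20],1],
])

```text
time_s: 1.15
tcp_pos: [474.0, -180.5, 226.5]
orientation: [0.383, 0.595, 0.382, -0.595]
wrist_force: [1.3, -0.5, 0.4]
opening: 17.7
```

Call:
move_arm([
  [[0,0,0],[16,35,-20],1],
  [[0,0,0],[30,65,-40],1],
  [[0,0,0],[38,82,-60],1],
  [[0,0,0],[38,82,-60],1],
  [[0,0,0],[38,82,-60],1],
])

```text
time_s: 1.65
tcp_pos: [511.2, -100.4, 166.4]
orientation: [-0.383, -0.594, -0.383, 0.595]
wrist_force: [0.1, 0.3, 0.5]
opening: 0.8
```

Run:
```python
from h import *
s=sense(); print({k:s[k] for k in('time_s','tcp_pos','orientation','wrist_force','opening','joints')})
for n in('side','wrist'): cv2.imwrite(f'pics/{n}1.png',get_image(n)[:,:,::-1])
```

```text
{'time_s': 1.65, 'tcp_pos': array([ 511.15797598, -100.40783321,  166.35795426]), 'orientation': array([-0.3828093 , -0.59395717, -0.38306771,  0.59492104]), 'wrist_force': array([0.13514338, 0.25187948, 0.48081277]), 'opening': 0.7957790848820951, 'joints': array([ 0.26970195,  0.51796118, -0.1892869 ,  1.92470014,  0.14377103,
        0.71307278, -0.4306412 ])}
```

View pics/wrist1.png

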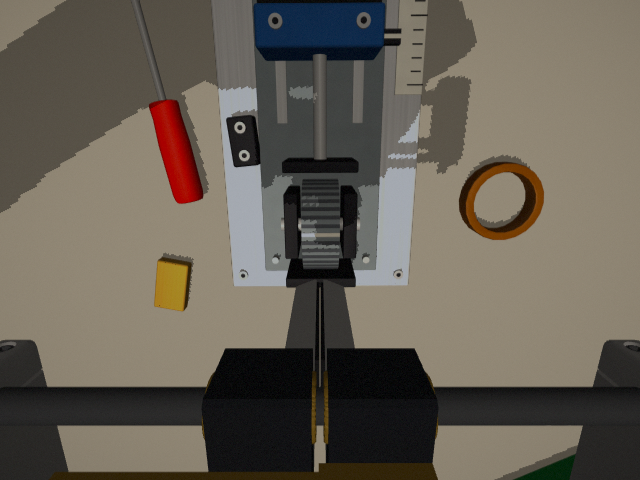

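View pics/side1.png

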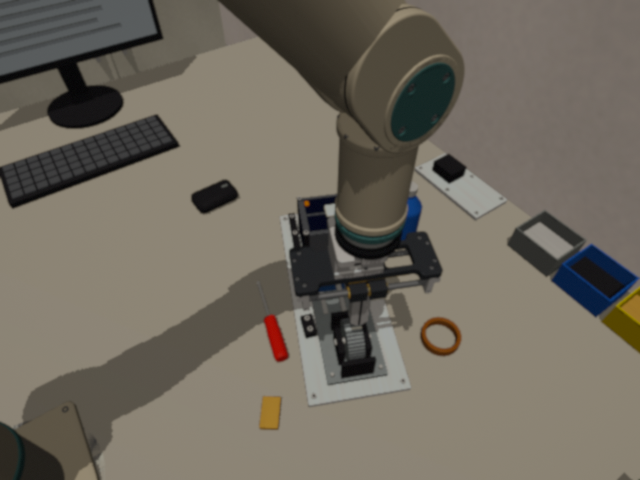

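The wrist view shows the wheel at about (321,227), the front plate corners at (233,286) and (409,286), and the pointer at (392,38). The mark is out of frame at the top.

Run:
```python
from h import *
c=calibration('wrist')
W=ray('wrist',[(233,286),(409,286)],12,c)
a=W[1]-W[0]; print(W,np.linalg.norm(a),np.degrees(np.arctan2(a[1],a[0])))
for th in(-24.4,):
  th=np.radians(th);R=np.array([[np.cos(th),-np.sin(th)],[np.sin(th),np.cos(th)]])
  print('origin from corners',W[:,:2].mean(0)+R@[0,75])
p=ray('wrist',[(321,183),(321,266)],64,c);print('rim mid?',p)
print('guard far top mid', ray('wrist',[(319.5,159)],76,c), 'near top mid',ray('wrist',[(321,262)],76,c))
g=lambda w:(w[:,:2]-np.array([519,-84.5]))@R
print(g(p),g(ray('wrist',[(288,160),(358,160),(288,262),(355,262)],76,c)), 'wheel sides',g(ray('wrist',[(303,225),(339,225)],90,c)),'ptr',g(ray('wrist',[(400,33),(400,42)],37,c)))
s=sense();print(g(s['tcp_pos'][None,:2]))
```

```text
[[ 412.90167162 -118.11206723   12.        ]
 [ 568.31089471 -189.10850942   12.        ]] 170.85819097790286 -24.552600981400374
origin from corners [521.58911541 -85.30901377]
rim mid? [[ 534.07067     -57.11799338   64.        ]
 [ 506.70833931 -117.33115004   64.        ]]
guard far top mid [[540.6042899  -40.01795765  76.        ]] near top mid [[ 509.80624555 -110.34267602   76.        ]]
[[  2.4129847   31.16210657]
 [  2.36887896 -34.97653139]] [[-20.87825788  48.79034071]
 [ 28.41132648  48.69345396]
 [-22.89398261 -27.26900565]
 [ 28.27344283 -27.39790926]] wheel sides [[-10.37647911   5.13055193]
 [ 14.86310353   5.07230057]] ptr [[ 60.96339612 137.78834685]
 [ 61.32771345 131.83600446]]
[[  0.35461369 -18.75578142]]
```

Call:
move_arm([
  [[0,0,0],[2.5,-1.2,-30],1],
  [[0,0,0],[2.5,-1.2,-52],1],
  [[0,0,0],[2.5,-1.2,-58],1],
  [[0,0,0],[2.5,-1.2,-62],1],
  [[0,0,0],[2.5,-1.2,-62],1],
])

```text
time_s: 2.25
tcp_pos: [513.2, -102.5, 105.2]
orientation: [-0.382, -0.594, -0.382, 0.595]
wrist_force: [-3.6, -2.0, 4.9]
opening: 0.4
```

Run:
```python
from h import *
s=sense(); print({k:s[k] for k in('time_s','tcp_pos','wrist_force','opening')})
cv2.imwrite('pics/wrist2.png',get_image('wrist')[:,:,::-1])
```

```text
{'time_s': 2.25, 'tcp_pos': array([ 513.20860072, -102.4853803 ,  105.19618317]), 'wrist_force': array([-3.63219078, -2.03267603,  4.92840139]), 'opening': 0.4444781904554493}
```

View pics/wrist2.png

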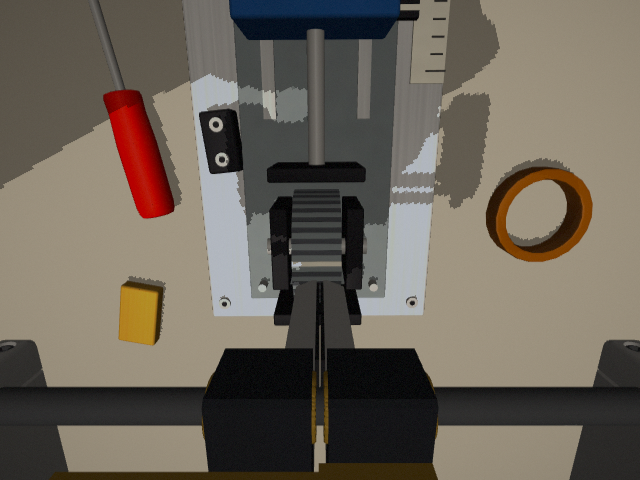

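Call:
move_arm([
  [[0,0,0],[3.7,8.2,0.6],1],
  [[0,0,0],[7.5,16.4,0.8],1],
  [[0,0,0],[11.2,24.6,0.5],1],
  [[0,0,0],[14.5,31.9,-0.5],1],
  [[0,0,0],[14.5,31.9,-0.5],1],
])

```text
time_s: 2.8
tcp_pos: [530.1, -66.9, 105.0]
orientation: [0.383, 0.595, 0.383, -0.593]
wrist_force: [-0.7, 3.6, 4.2]
opening: 0.4
```

Run:
```python
from h import *
s=sense(); print({k:s[k] for k in('time_s','tcp_pos','wrist_force','opening')})
cv2.imwrite('pics/wrist3.png',get_image('wrist')[:,:,::-1])
```

```text
{'time_s': 2.8, 'tcp_pos': array([530.11572003, -66.87557263, 105.03662455]), 'wrist_force': array([-0.71627214,  3.5883924 ,  4.20935517]), 'opening': 0.4005826198507803}
```

View pics/wrist3.png

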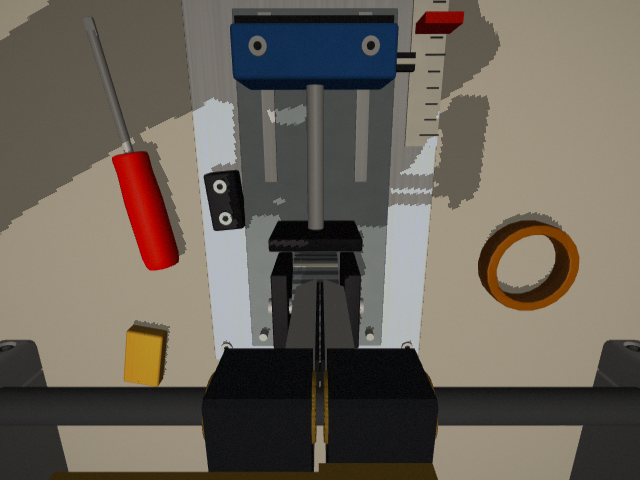

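The wrist view now shows the pointer tip at about (413,61) and the red mark at (440,22), so the jaw has advanced. I'll measure the remaining gap.

```bash
cat >> h.py <<'E'
O=np.array([521.3,-85.5]); TH=np.radians(-24.5); RF=np.array([[np.cos(TH),-np.sin(TH)],[np.sin(TH),np.cos(TH)]])
tof=lambda w:(np.atleast_2d(w)[:,:2]-O)@RF
E
python3 - <<'E'
from h import *
c=calibration('wrist')
a=cv2.imread('pics/wrist3.png')[0:100,380:480]; cv2.imwrite('pics/w3z.png',cv2.resize(a,None,fx=6,fy=6,interpolation=cv2.INTER_CUBIC))
print(tof(sense()['tcp_pos']))
E
```

```text
[[ 0.28119208 20.2117132 ]]
```

View pics/w3z.png

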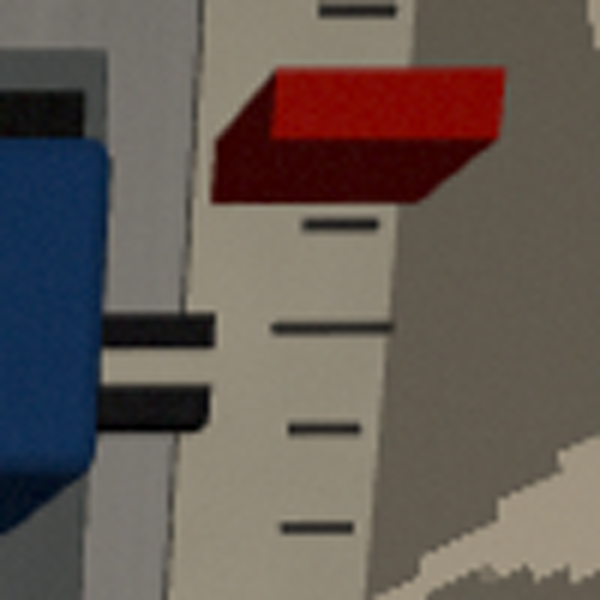

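Run:
```python
from h import *
c=calibration('wrist')
z=lambda p:(np.array(p)+.5)/6-.5+[380,0]
print('mark',tof(ray('wrist',z([(275,69),(271,138),(273,103)]),37,c)))
for h in(37,33.5): print('ptr',h,tof(ray('wrist',z([(212,347),(212,384),(212,366)]),h,c)))
```

```text
mark [[ 61.62755037 173.50106921]
 [ 61.74376338 167.63033489]
 [ 61.68178638 170.61973532]]
ptr 37 [[ 57.44821681 149.24989877]
 [ 57.70824349 145.90669903]
 [ 57.58146238 147.53674169]]
ptr 33.5 [[ 58.29316693 149.92986816]
 [ 58.55702955 146.53734912]
 [ 58.42837815 148.19143837]]
```

Call:
move_arm([
  [[0,0,0],[0,0,12],1],
  [[0,0,0],[0,0,25],1],
  [[0,0,0],[0,0,25],1],
])

```text
time_s: 3.15
tcp_pos: [530.5, -70.3, 131.2]
orientation: [0.384, 0.596, 0.381, -0.594]
wrist_force: [1.4, 0.2, -1.1]
opening: 0.6
```

Run:
```python
from h import *
s=sense(); print({k:s[k] for k in('time_s','tcp_pos','wrist_force','opening')})
c=calibration('wrist');I=get_image('wrist')[:,:,::-1];np.save('c4.npy',c['T'])
cv2.imwrite('pics/wrist4.png',I)
a=I[0:100,370:470]; cv2.imwrite('pics/w4z.png',cv2.resize(a,None,fx=6,fy=6,interpolation=cv2.INTER_CUBIC))
```

```text
{'time_s': 3.15, 'tcp_pos': array([530.45704998, -70.27576696, 131.23347927]), 'wrist_force': array([ 1.35989471,  0.20028636, -1.08320425]), 'opening': 0.6052402192636721}
```

View pics/w4z.png

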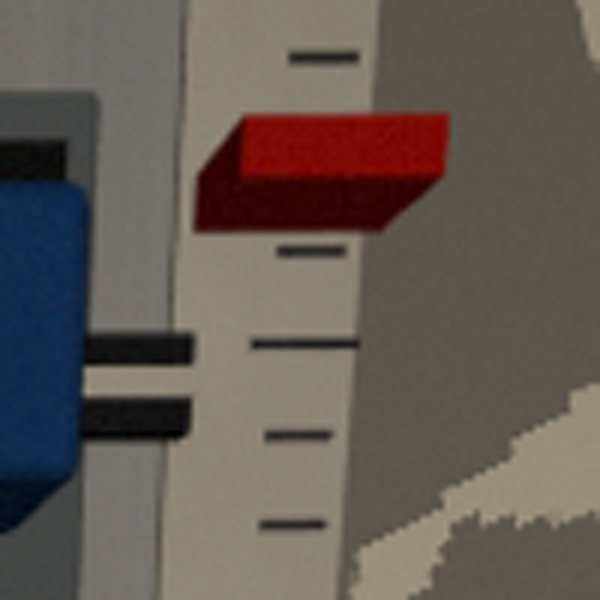

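Run:
```python
from h import *
c=calibration('wrist')
z=lambda p:(np.array(p)+.5)/6-.5+[370,0]
print('mark',tof(ray('wrist',z([(247,116),(242,178),(244,147)]),37,c)))
print('ptr',tof(ray('wrist',z([(192,365),(192,398),(192,381)]),37,c)))
```

```text
mark [[ 60.80806533 173.44633121]
 [ 60.69412509 167.55525398]
 [ 60.69757183 170.51117621]]
ptr [[ 56.49202163 149.25876473]
 [ 56.70736794 145.94778631]
 [ 56.5962221  147.65666856]]
```

Call:
move_arm([
  [[0,0,0],[-7,-16,0],1],
  [[0,0,0],[-14.5,-31.9,0],1],
  [[0,0,0],[-14.5,-31.9,-16],1],
  [[0,0,0],[-14.5,-31.9,-24.5],1],
  [[0,0,0],[-14.5,-31.9,-24.5],1],
])

```text
time_s: 3.7
tcp_pos: [513.6, -102.2, 103.9]
orientation: [-0.383, -0.594, -0.383, 0.595]
wrist_force: [-2.3, -2.4, 5.7]
opening: 0.1
```

Call:
move_arm([
  [[0,0,0],[3.7,8.2,0.6],1],
  [[0,0,0],[7.5,16.4,0.8],1],
  [[0,0,0],[11.2,24.6,0.5],1],
  [[0,0,0],[14.5,31.9,-0.5],1],
  [[0,0,0],[14.5,31.9,-0.5],1],
])

```text
time_s: 4.2
tcp_pos: [529.7, -66.7, 104.5]
orientation: [0.383, 0.595, 0.384, -0.593]
wrist_force: [0.1, 3.1, 4.6]
opening: 0.4
```

Call:
move_arm([
  [[0,0,0],[0,0,12],1],
  [[0,0,0],[0,0,25],1],
  [[0,0,0],[0,0,25],1],
])

```text
time_s: 4.5
tcp_pos: [529.9, -70.0, 131.1]
orientation: [0.383, 0.596, 0.382, -0.594]
wrist_force: [0.2, -0.1, 0.1]
opening: 0.4
```

Run:
```python
from h import *
s=sense(); print({k:s[k] for k in('time_s','tcp_pos','wrist_force','opening')})
I=get_image('wrist')[:,:,::-1]
cv2.imwrite('pics/wrist5.png',I)
a=I[0:100,370:470]; cv2.imwrite('pics/w5z.png',cv2.resize(a,None,fx=6,fy=6,interpolation=cv2.INTER_CUBIC))
```

```text
{'time_s': 4.5, 'tcp_pos': array([529.90237135, -69.98551375, 131.07864284]), 'wrist_force': array([ 0.24929046, -0.06619769,  0.11318404]), 'opening': 0.3950816052314557}
```

View pics/w5z.png

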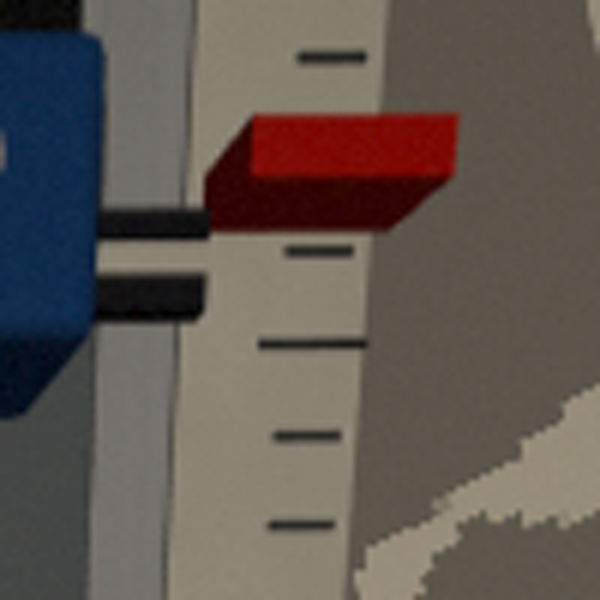

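Call:
move_arm([
  [[0,0,0],[-7,-16,0],1],
  [[0,0,0],[-14.5,-31.9,0],1],
  [[0,0,0],[-14.5,-31.9,-16],1],
  [[0,0,0],[-14.5,-31.9,-24.5],1],
  [[0,0,0],[-14.5,-31.9,-24.5],1],
])

```text
time_s: 5.05
tcp_pos: [513.4, -102.2, 103.9]
orientation: [-0.383, -0.594, -0.383, 0.595]
wrist_force: [-2.4, -2.9, 5.6]
opening: 0.7
```

Call:
move_arm([
  [[0,0,0],[3.7,8.2,0.6],1],
  [[0,0,0],[7.5,16.4,0.8],1],
  [[0,0,0],[10.4,22.8,0.5],1],
  [[0,0,0],[10.4,22.8,0.5],1],
  [[0,0,0],[10.4,22.8,0.5],1],
])

```text
time_s: 5.55
tcp_pos: [525.1, -76.2, 105.7]
orientation: [0.383, 0.595, 0.384, -0.594]
wrist_force: [-0.3, 2.7, 5.1]
opening: 0.5
```

Run:
```python
from h import *
s=sense(); print({k:s[k] for k in('time_s','tcp_pos','wrist_force','opening')})
I=get_image('wrist')[:,:,::-1]
cv2.imwrite('pics/wrist6.png',I)
a=I[0:100,370:470]; cv2.imwrite('pics/w6z.png',cv2.resize(a,None,fx=6,fy=6,interpolation=cv2.INTER_CUBIC))
```

```text
{'time_s': 5.55, 'tcp_pos': array([525.12434477, -76.22384576, 105.70327334]), 'wrist_force': array([-0.34544475,  2.69959595,  5.12603948]), 'opening': 0.5059126184490771}
```

View pics/w6z.png

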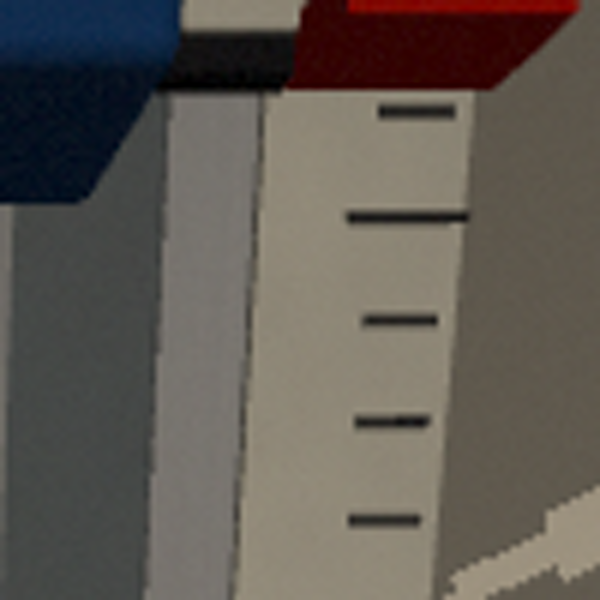

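Call:
move_arm([
  [[0,0,0],[0,0,12],1],
  [[0,0,0],[0,0,25],1],
  [[0,0,0],[8.3,18.2,30],1],
  [[0,0,0],[16.6,36.4,35],1],
  [[0,0,0],[16.6,36.4,35],1],
])

```text
time_s: 6.1
tcp_pos: [543.0, -38.6, 141.4]
orientation: [0.384, 0.595, 0.384, -0.592]
wrist_force: [0.2, -0.2, -0.4]
opening: 0.1
```

Run:
```python
from h import *
s=sense(); print({k:s[k] for k in('time_s','tcp_pos','wrist_force','opening')})
I=get_image('wrist')[:,:,::-1]
cv2.imwrite('pics/wrist7.png',I)
a=I[30:130,360:460]; cv2.imwrite('pics/w7z.png',cv2.resize(a,None,fx=6,fy=6,interpolation=cv2.INTER_CUBIC))
```

```text
{'time_s': 6.1, 'tcp_pos': array([542.97677953, -38.60495128, 141.41687253]), 'wrist_force': array([ 0.23627491, -0.245295  , -0.4325814 ]), 'opening': 0.14008492717929294}
```

View pics/w7z.png

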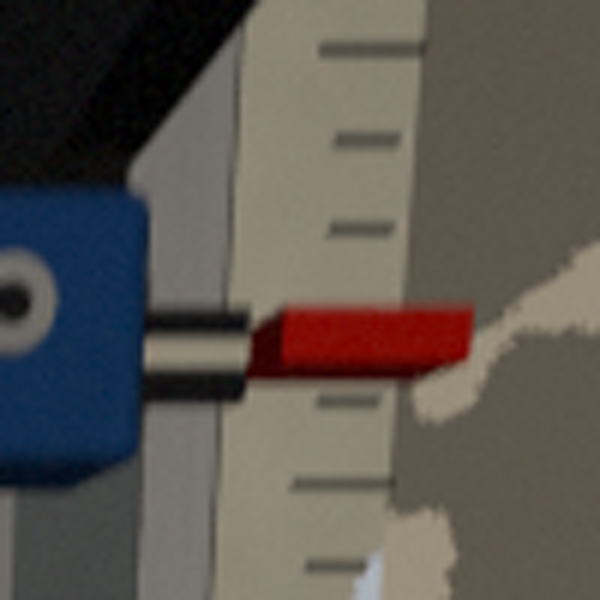

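View pics/wrist7.png

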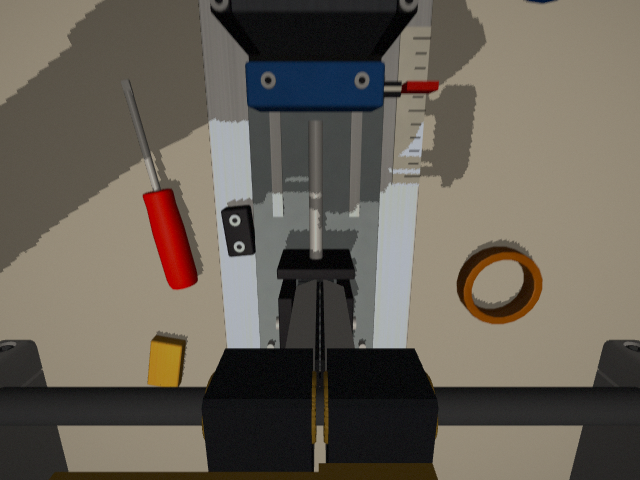

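The white line is centred at zoom row 351 and the mark's top face at row 337, so it is slightly short. I'll measure it with sub-pixel edges.

```bash
cat >> h.py <<'E'
def prof(I,u,v0,v1,w=2):
    a=I[v0:v1,int(u)-w:int(u)+w+1].astype(float).mean(1); return a
E
python3 - <<'E'
from h import *
I=cv2.imread('pics/wrist7.png')
for u in(390,395,398): print('ptr',u,prof(I,u,80,100,1).mean(1).astype(int))
for u in(412,418,425,432): print('mark',u,prof(I,u,76,98,1)[:,2].astype(int))
c=calibration('wrist')
z=lambda p:(np.array(p)+.5)/6-.5+[360,30]
print('mark',tof(ray('wrist',z([(283,309),(281,364),(282,337)]),37,c)))
print('ptr',tof(ray('wrist',z([(248,334),(246,369),(247,351.5)]),37,c)))
E
```

```text
ptr 390 [ 95  70  33  20  19  53  95 123 132 133 114  82  34  17  20  16  32  79
 101 112]
ptr 395 [ 96  72  34  20  18  53  94 123 131 133 112  80  32  18  18  15  26  73
  93 101]
ptr 398 [ 97  74  35  19  17  51  93 121 131 131 111  79  33  17  18  16  32  91
 120 130]
mark 412 [140 141 140 140 138 134 132 130 130 130 131 129 130 114  92  63  52  90
 118 131 120 119]
mark 418 [139 140 140 140 138 132 130 130 129 129 129 128 130 114  91  62  52  89
 117 116  91  92]
mark 425 [140 139 140 139 135 131 129 129 128 129 129 129 130 113  91  61  51  83
 105 122 122 121]
mark 432 [ 92  93  92  95 107 117 126 128 128 128 128 128 129 113  90  79 112 141
 151 152 151 152]
mark [[ 60.99326691 170.09924096]
 [ 61.19129317 164.17806068]
 [ 61.09587258 167.09459838]]
ptr [[ 57.11155183 167.39699267]
 [ 57.13619931 163.61496154]
 [ 57.12384966 165.5099541 ]]
```

Call:
move_arm([
  [[0,0,0],[-10.5,-23.2,0],1],
  [[0,0,0],[-21.1,-46.4,0],1],
  [[0,0,0],[-21.1,-46.4,0],1],
  [[0,0,0],[-21.1,-46.4,-24],1],
  [[0,0,0],[-21.1,-46.4,-29],1],
])

```text
time_s: 6.65
tcp_pos: [518.2, -88.8, 109.5]
orientation: [-0.382, -0.594, -0.383, 0.596]
wrist_force: [-1.1, 0.2, 0.1]
opening: 0.1
```

Call:
move_arm([
  [[0,0,0],[0,0,-6],1],
  [[0,0,0],[0,0,-6],1],
  [[0,0,0],[1.1,2.5,-6],1],
  [[0,0,0],[2.3,5,-6],1],
  [[0,0,0],[2.3,5,-6],1],
])

```text
time_s: 7.15
tcp_pos: [521.3, -82.5, 105.6]
orientation: [-0.383, -0.594, -0.384, 0.595]
wrist_force: [-3.0, 1.8, 5.6]
opening: 0.1
```

Call:
move_arm([
  [[0,0,0],[0,0,12],1],
  [[0,0,0],[0,0,25],1],
  [[0,0,0],[8.3,18.2,35],1],
  [[0,0,0],[18.8,41.4,35],1],
  [[0,0,0],[18.8,41.4,35],1],
])

```text
time_s: 7.65
tcp_pos: [543.8, -37.9, 141.6]
orientation: [0.384, 0.595, 0.384, -0.592]
wrist_force: [-0.3, 0.9, 0.3]
opening: 0.1
```

Run:
```python
from h import *
s=sense(); print({k:s[k] for k in('time_s','tcp_pos','wrist_force','opening')})
I=get_image('wrist')[:,:,::-1]
cv2.imwrite('pics/wrist8.png',I)
a=I[30:130,360:460]; cv2.imwrite('pics/w8z.png',cv2.resize(a,None,fx=6,fy=6,interpolation=cv2.INTER_CUBIC))
for u in(390,395): print('ptr',u,prof(I,u,76,100,1).mean(1).astype(int))
for u in(412,418,425,432): print('mark',u,prof(I,u,76,98,1)[:,2].astype(int))
```

```text
{'time_s': 7.65, 'tcp_pos': array([543.78510232, -37.88883933, 141.63500443]), 'wrist_force': array([-0.32065638,  0.88430022,  0.32216766]), 'opening': 0.069884751495425}
ptr 390 [111 111 106  89  66  29  18  19  68 100 123 133 124 104  69  26  19  19
  17  44  83 106 113 114]
ptr 395 [109 110 103  84  61  26  22  18  68  99 123 131 126 103  66  27  18  19
  16  39  76 100 106 108]
mark 412 [141 139 140 140 140 139 138 132 130 130 130 130 130 130 130 114  87  55
  56  97 121 121]
mark 418 [139 140 140 139 140 140 137 132 130 130 129 130 130 130 129 113  87  57
  56  97 118 110]
mark 425 [134 132 131 128 126 127 126 126 129 129 129 127 130 129 129 113  87  56
  54  77  99 107]
mark 432 [ 92  92  93  92  92  95 105 117 126 128 129 128 128 129 129 112  90  95
 129 149 152 151]
```

View pics/w8z.png

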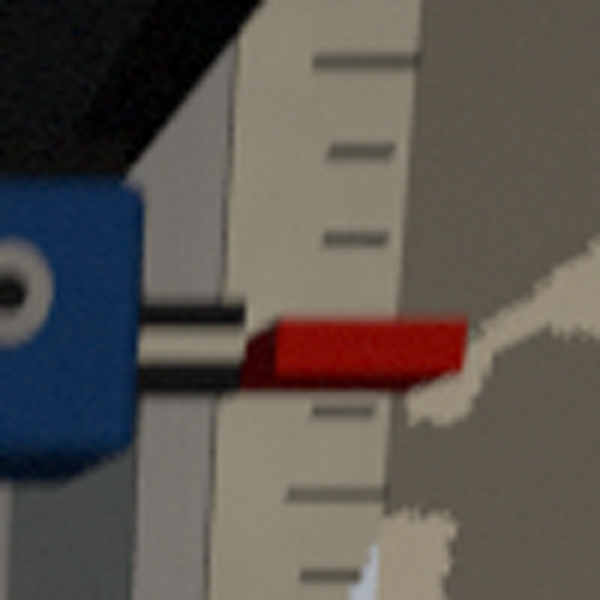

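Run:
```python
from h import *
c=calibration('wrist')
for f in('wrist7','wrist8'):
    I=cv2.imread(f'pics/{f}.png').astype(float)
    hsv=cv2.cvtColor(I.astype(np.uint8),cv2.COLOR_BGR2HSV)
    def cross(a,v0,lev,rise):
        for i in range(len(a)-1):
            if (a[i]<lev<=a[i+1]) if rise else (a[i]>lev>=a[i+1]): return v0+i+(lev-a[i])/(a[i+1]-a[i])
    # mark top face: green falls at far edge, red falls at near edge
    R=[]
    for u in range(409,430):
        g=I[74:92,u,1]; r=I[84:96,u,2]
        R.append((u,cross(g,74,65,False),cross(r,84,90,False)))
    R=np.array(R,float)
    P=[]
    for u in range(387,400):
        a=I[76:100,u].mean(1); k=next(i for i in range(len(a)) if a[i]<30)
        e1=k+cross(a[k:],0,75,True); k2=int(e1)+2; e2=k2+cross(a[k2:],0,75,False)
        P.append((u,76+e1,76+e2))
    P=np.array(P,float)
    print(f,'mark edges',np.median(R[:,1:],0),'ptr',np.median(P[:,1:],0))
    m=tof(ray('wrist',np.c_[R[:,0],R[:,1:].mean(1)],37,c)); p=tof(ray('wrist',np.c_[P[:,0],P[:,1:].mean(1)],37,c))
    print('gap',np.median(m[:,1])-np.median(p[:,1]), 'mark width',np.median(tof(ray('wrist',R[:,[0,1]],37,c))[:,1]-tof(ray('wrist',R[:,[0,2]],37,c))[:,1]),'line',np.median(tof(ray('wrist',P[:,[0,1]],37,c))[:,1]-tof(ray('wrist',P[:,[0,2]],37,c))[:,1]))
```

```text
wrist7 mark edges [81.02439024 90.03448276] ptr [85.52419355 91.1294964 ]
gap 1.908507661629244 mark width 5.836280532019799 line 3.645947300813077
wrist8 mark edges [82.95555556 91.88888889] ptr [84.18390805 89.80373832]
gap -0.18848091092334585 mark width 5.800753891523129 line 3.633826097576616
```

The measured gap is about −0.2 mm, so pointer and mark are level. I'll take the hand clear, up and back, then check with all the cameras.

Call:
move_arm([
  [[0,0,0],[0,0,40],1],
  [[0,0,0],[-10,-25,80],1],
  [[0,0,0],[-25,-65,100],1],
  [[0,0,0],[-45,-110,110],1],
  [[0,0,0],[-65,-155,110],1],
])

```text
time_s: 8.2
tcp_pos: [475.8, -199.7, 252.2]
orientation: [0.384, 0.595, 0.381, -0.594]
wrist_force: [0.4, -0.4, 0.1]
opening: 0.3
```

Call:
move_arm([
  [[0,0,0],[-18,-42,0],1],
  [[0,0,0],[-36,-84,0],1],
  [[0,0,0],[-54,-126,0],1],
  [[0,0,0],[-72,-168,0],1],
  [[0,0,0],[-72,-168,0],1],
])

```text
time_s: 8.7
tcp_pos: [398.4, -372.9, 250.0]
orientation: [-0.38, -0.595, -0.378, 0.599]
wrist_force: [0.3, 0.5, -1.3]
opening: 0.6
```

Run:
```python
from h import *
s=sense(); print({k:s[k] for k in('time_s','tcp_pos','wrist_force','qvel')})
t=get_image('top')[:,:,::-1]; d=get_image('side')[:,:,::-1]
cv2.imwrite('pics/top9.png',t);cv2.imwrite('pics/side9.png',d)
f=lambda a:cv2.resize(a,None,fx=10,fy=10,interpolation=cv2.INTER_CUBIC)
cv2.imwrite('pics/z9.png',np.hstack([f(t[200:250,325:365]),cv2.convertScaleAbs(f(d[250:300,345:385]),alpha=1.3)]))
```

```text
{'time_s': 8.7, 'tcp_pos': array([ 398.40903686, -372.85837083,  250.04836073]), 'wrist_force': array([ 0.32042958,  0.46871327, -1.30553721]), 'qvel': array([-0.0694442 , -0.01579549, -0.08809684,  0.0384209 , -0.04499056,
        0.00210252, -0.06198763])}
```

View pics/z9.png

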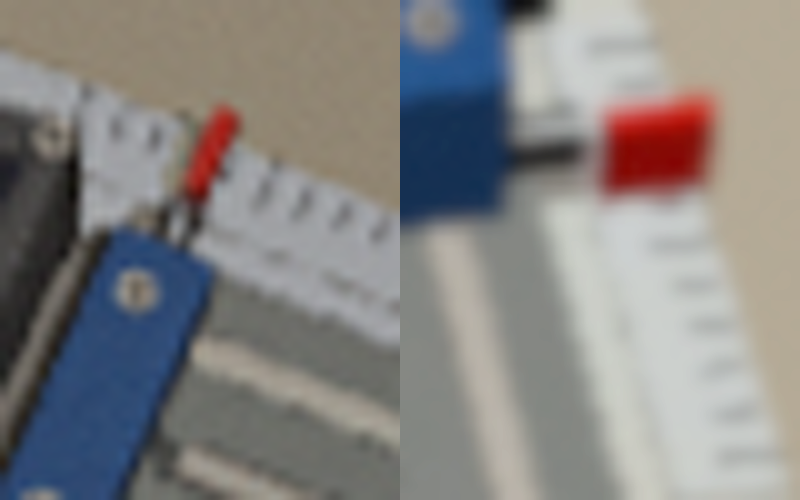

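View pics/top9.png

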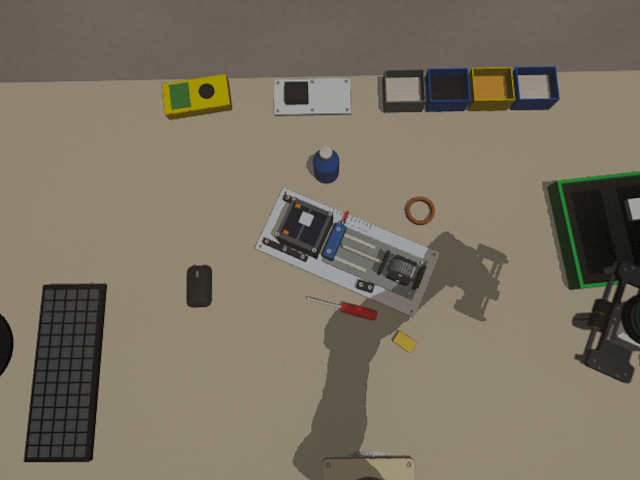

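Run:
```python
from h import *
a=cv2.imread('pics/top0.png');b=cv2.imread('pics/top9.png')
for n,(x0,y0,x1,y1) in dict(module=(270,190,335,265),bottle=(308,142,345,188),driver=(300,290,382,325),clamp=(352,276,378,296),tape=(400,192,440,228),mouse=(182,260,216,312),shim=(388,325,420,357)).items():
    A,B=[cv2.cvtColor(i[y0:y1,x0:x1],cv2.COLOR_BGR2GRAY).astype(np.float32) for i in(a,b)]
    print(n,cv2.phaseCorrelate(A,B,cv2.createHanningWindow(A.shape[::-1],cv2.CV_32F)))
# level check in top & side with fixture frame from wrist: predicted pixels of mark/pointer corners
fw=lambda p:np.r_[RF@np.array(p[:2])+O,p[2]]
for n in('top','side'): print(n,proj(n,[fw((61,167.5,37)),fw((57,167.5,37))]))
```

```text
module ((-0.045504857224621276, 0.5186537091077952), 0.8972969549673575)
bottle ((-0.06280063938658742, 0.14427606821821115), 0.9433221752444904)
driver ((0.21254900561361723, 0.08868765130388212), 0.6464379557856808)
clamp ((0.5374722588219054, -0.025024209169130174), 0.9991896682315402)
tape ((-0.02160635221724405, 0.10932094258896541), 0.9686417738596599)
mouse ((0.010551673173676335, -0.0367070209813356), 0.95597231535264)
shim ((-0.03495667938757663, 0.2736264173705667), 0.9016633168794215)
top [[344.50397942 218.91957356]
 [343.84668567 220.40032684]]
side [[365.18414563 263.6158278 ]
 [363.14907283 263.88555834]]
```

Run:
```python
from h import *
for f in('top0','top9'):
    I=cv2.imread(f'pics/{f}.png')
    m=(I[205:235,292:322].min(2)>110); y,x=np.nonzero(m); print(f,'cap',x.mean()+292,y.mean()+205,len(x))
    h=cv2.cvtColor(I,cv2.COLOR_BGR2HSV)[195:240,278:300]; m=(h[...,1]>150)&(h[...,0]<25)&(h[...,2]>120); y,x=np.nonzero(m); print('orange',x.mean()+278,y.mean()+195,len(x))
a,b=[cv2.imread(f'pics/{f}.png') for f in('top0','top9')]
f=lambda a:cv2.resize(a[180:300,250:385],None,fx=2.95,fy=2.95,interpolation=cv2.INTER_CUBIC)
cv2.imwrite('pics/cmp.png',np.hstack([f(a),f(b)]))
```

```text
top0 cap 307.4493670886076 216.77215189873417 158
orange 291.4193548387097 218.03225806451613 31
top9 cap 307.39622641509436 216.78616352201257 159
orange 291.4193548387097 218.03225806451613 31
```

View pics/cmp.png

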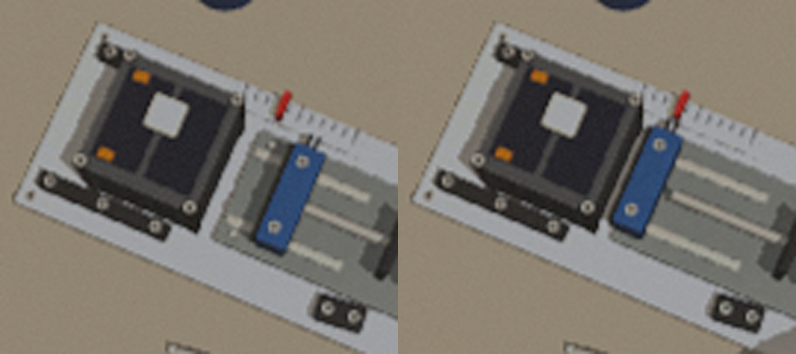

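The before and after top views show the module cap and clamp block unmoved. The jaw has advanced to the mark and a gap to the module remains. I'm handing the job in.

```bash
python3 -c "
from workcell import *
print(finish_job()); print(sense()['time_s'])"
```

```text
the job is handed in; nothing more can be done
None
the job is handed in; nothing more can be done
```

The jaw's white pointer line now stands level with the red gauge mark, and I handed the job in at about 9 s with the hand clear. I rolled the wheel's top towards +y with closed fingertips in four strokes: two full ones, one partial and a last short one. The tips were pressed about 4 mm in, with roughly 5 N of downward force, and lifted off between strokes.

**Level check (wrist camera):** sub-pixel edges put the pointer about 0.2 mm past the mark's middle.

**Top and side cameras:** they agree only coarsely, at about 2.4 mm per pixel in the top view. By eye the top view showed the pointer about 1 mm too far on. I put that down partly to the mark's visible side face and relied on the sharper wrist view.

**Loose things:**
- **Module:** its cap and orange patch are where they were, to within 0.1 pixel, and a gap to the jaw remains.
- **Bottle, tape, mouse, shim and screwdriver:** these matched to within about 0.3 pixel.
- **Module and clamp block windows:** the image comparison gave about 0.5 pixel of shift in each. I took this as the jaw moving into view and changed shadows, because neither object looked displaced in the before and after views.

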